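Fold the bit panel down and shut the drill case

ROBOT

A 7-joint arm with a two-finger parallel gripper is mounted at the origin on the work surface. World frame = base frame: x ahead of the robot, y to its left, z up, the work surface at z = 0. Lengths are in m, angles in rad, forces in N, time in s.
With the tool pointing down it reaches from about 0.425 to 0.875 m from the base axis. Payload 4.7 kg.
Tool frame: the origin (TCP) lies at the very end of the fingers, on their centre line; the grasp point (between the pads) lies env.hold_point_z behind it (env.hold_point_z is the distance from the TCP to the grasp point, in m); z points along the fingers, y is the direction in which the jaws open and shut (so a half turn about z gives the same grasp; the last joint's range is limited). The gripper opens to 85 mm and grips with 20 to 120 N. Pads are 22 mm wide; open, the fingers measure 114 mm over their backs; the gripper's body (76 mm by 85 mm) begins 54 mm behind the grasp point. The pads swing forward as they close: fully open they stand 13 mm farther back than shut.
Start: joints at [-1.289, 0.321, -0.07, 1.45, 0.023, 1.371, -0.057], TCP at [0.172, 0.627, 0.231] pointing down, gripper open.
Joint ranges: [-2.86, 2.86], [-0.3, 2.09], [-1.38, 1.24], [0.06, 2.45], [-1.56, 4.7], [0.09, 2.05], [-2.69, 2.69]. Speed limits (rad/s): [2.57, 2.57, 3.14, 3.14, 3.14, 3.14, 3.14].

INTERFACE

Orientations are given as a 3x3 rotation matrix whose columns are the frame's x, y, z axes.
In Python, from plant import env gives the robot as it stands.
- The arm moves only by the tool move_arm, never from a script. Its argument "rows" is a list of rows, each a list of 2 entries, a list of its own where there are three numbers: the shift along the tool's x, y, z in mm, then the turn about the tool's z in degrees. In form: [[[x, y, z], roll], ...]. A call has 1 to 20 rows; each row shifts and turns the commanded pose from where the row before left it, along the tool's axes as they then stand; what a row does not reach is not made up. A row lasts 1/12 s, in which the tool goes at most 41.7 mm and 7.16 degrees, less where a joint would pass 70% of its speed; a pose out of reach is approached as far as the arm can. A call with a gripper value outside its range is refused whole. "grip" is the finger opening in mm, from 0 to 85.4, set as the call begins (left out, the last holds). The fingers move at their own pace and stop on an object; "newtons" is the grip in N (left out, the last holds). Time passes only in rows, so rows that do not move let the fingers close. It gives the time, the measured TCP pose, the force and the opening at its end, in the units of the state.
- env.get_obs(): the state, without advancing time (a new reading comes with each control period).
- env.get_image(name): name is "scene" or "side" or "wrist"; returns a dict with "frame" (400x640x3 uint8, blue, green, red), "intrinsics" (3x3 intrinsics, pixels), "eye" and "rotation" of the camera in the world; the wrist camera has in their place "mount" (4x4, takes a point from camera to tool coordinates, whose origin is the TCP and whose axes are the flange's). Camera axes: x right, y up, looking along -z (the intrinsics and any distortion apply to the point x, -y, -z); pixel columns grow to the right and rows downward; lengths in m; the calibration is good to about 2 mm. The wrist camera is an equidistant fisheye: a pixel r from the principal point sees the ray r / f radians off the axis. A picture is of the moment at which its call begins: read the wrist's pose just before it. There is no depth.
- env.close_job(): hands the job in, once; it reports no verdict.
Trained networks look in a picture, given as the dict that the camera call returned (one of the last four; its "shot" number tells which), for a name from the list of things; names that differ only in an ending like _2 or _b are one class to them, and where a whole thing is asked for, a point or a joint stands for the part that bears it (a point fixed in the world has none). Each returns a list of dicts, best first, with "confidence" (0 to 1); they miss things now and then, are a little off and sometimes report something else, mostly with a low value. They report only what shows in the picture. A call takes as long as a camera call.
- env.spot_in(thing, picture): "position" ([x, y, z] in m, in the coordinates of the camera as it stood for that picture, good to about 4 mm: the middle of the surface that is visible of it).
The state is a dict: "clock": time; "joints": joint angles; "joint_velocities": joint speeds; "effort": joint torques, N m; "ee_pos": TCP position; "eef_rot": TCP orientation; "ft_force": force on the tool from outside, world axes, zero at the start; "ft_torque": the same for the moment, N m; "opening": finger opening in m.
Only numpy, scipy, OpenCV 4.12 (cv2) and the standard library are available. Lean on these libraries where they do the work, as an engineer would, in place of code of your own. Each camera call takes 0.05 s, during which the arm holds its last target. There are 200 camera calls.

TASK

Put the drill case away for the day: with the fingertips push the upright yellow bit panel down until it lies flat in the case, and only then push the blue cover over until it is fully shut. Push gently, grip nothing, leave the loose things in and around the case where they are, and finish with the hand clear.

Things in the scene. Friction and masses are not known exactly. Their poses are not given: they have to be found in the camera images.
- case: blue sheet-metal drill case, screwed to the bench: an open tray 140 mm (its x) by 200 mm (its y), 50 mm high, walls 3 mm. Origin: centre of its underside, on the bench; z up. The cover is hinged along the +x rim, the yellow bit panel near the -x (front) rim. A divider at y = +42 mm parts off an end compartment at +y, in which loose things lie.
- panel (a joint): angle in rad of the yellow bit panel: 0 folded flat inside the tray, 1.57 upright, stop at 1.62. It swings down towards the case's +x, about a hinge line along the case's y at x = -55 mm, z = 34 mm. The hinge is stiff: the panel stays where it is left and needs 1 to 3 N near its free edge.
- cover (a joint): angle in rad of the blue cover: 0 shut, 1.57 upright, above that leaning back beyond the case (stop 2.2). It swings up and over towards the case's -x to shut, about a hinge line along the case's y at x = 70 mm, z = 50.5 mm. The hinge is stiff: the cover stays where it is left and needs 1 to 4 N near its free edge. It jams on the panel if that still stands up.
- panel_hinge (a point): middle of the bit panel's hinge line (case x = -55, y = -28, z = 34 mm). The panel is a plate 80 mm long (hinge to free edge), 130 mm wide (case y from -93 to +37 mm), 4 mm thick, centred on the hinge line, with drill bits on its inner face (towards the cover), up to 14 mm proud
- panel_edge (a point): middle of the bit panel's free edge, on its plain outer face (the face that looks away from the cover and is uppermost when folded)
- cover_hinge (a point): middle of the cover's hinge line (case x = 70, y = 0, z = 50.5 mm). The cover is a sheet 140 mm long (hinge to free edge), 200 mm wide, 3 mm thick, its inner face through the hinge line, with a thin turned-in rim; a red tab 60 mm wide stands 14 mm out from the middle of its free edge
- cover_edge (a point): middle of the cover's free edge, on its outer face (uppermost when shut), at the root of the red tab
- collar: a loose steel shaft collar, 34 mm across, 18 mm high, lying in the end compartment of the case; origin at the middle of its underside. To be left alone
- slug: a loose brass cylinder, 26 mm across, 30 mm high, standing in the end compartment of the case; origin at the middle of its underside. To be left alone
- offcut: a loose tube offcut standing on the bench before the case, 48 mm across, 70 mm high; origin at the middle of its underside. To be left alone
- spanner: a loose 170 mm spanner lying on the bench before the case; origin at the underside, mid-way along it. To be left alone
- flange: a loose steel flange, 80 mm across, 16 mm high, lying on the bench behind the cover; origin at the middle of its underside. To be left alone
- oil: a loose green oil bottle, 56 mm across, 150 mm high, standing behind the cover near one end of it; origin at the middle of its underside. To be left alone
- mug: a loose steel mug, 76 mm across, 90 mm high, standing behind the cover; origin at the middle of its underside. To be left alone

How it is judged:
On the way, in this order (a step that is already met when the one before it is completed fails the run):
1. the bit panel is folded flat (within 0.1 rad) while the cover still stands open (above 0.9 rad) (value of joint panel below 0.1 rad and value of joint cover above 0.9 rad), for 0.2 s.
2. the cover is shut (within 0.05 rad) (value of joint cover below 0.05 rad), for 0.2 s.
At the end, for the whole second after the job is handed in: the bit panel lies flat in the case (within 0.1 rad), the cover is shut over it (within 0.05 rad), and every loose thing is at rest within 25 mm of where it was (value of joint panel below 0.1 rad and value of joint cover below 0.05 rad and distance of each of collar, slug, offcut, spanner, flange, oil, mug from where it was at the start of the episode below 0.025 m and linear speed of each of collar, slug, offcut, spanner, flange, oil, mug below 0.02 m/s); the robot touches nothing.
It fails at once if a loose thing is moved or lifted by more than 25 mm (distance of any of collar, slug, offcut, spanner, flange, oil, mug from where it was at the start of the episode above 0.025 m).
It fails at once if the fingers press on or pinch the bit panel with more than 60 N (contact force between the fingers and panel above 60 N).
It fails at once if the fingers press on or pinch the cover with more than 60 N (contact force between the fingers and cover above 60 N).
It also fails if it takes over 51 s, if anything falls off the work surface, if the arm or the gripper's body presses on something with over 40 N, if the wrist force passes 120 N, or if a joint passes its speed limit or range.

## Working session

There is one attempt and no reset: what is moved stays moved. The work goes in short steps, Python scripts to look and compute and a tool call to move; the robot and the scene stay as the last step left them, time stands still between calls to the robot, and variables do not carry over. Pictures are saved under pics/ and viewed, about 8 in all and at most 12, crops included, and the job is handed in when it is done.

Besides the shell and the picture viewer there is one more tool, called by a JSON object that holds its "fn" and its "kwargs", one argument or row to a line. move_arm: Moves the arm, as the interface text tells. Its arguments: {"type":"object","properties":{"rows":{"type":"array"},"grip":{"type":"number"},"newtons":{"type":"number"}},"required":["rows"]}

```bash
mkdir -p pics; cat > h.py <<'E'
import numpy as np, cv2
from plant import env
def w(pic,p):
    return np.array(pic["eye"])+np.array(pic["rotation"])@np.array(p)
E
python3 - <<'E'
from h import *
o=env.get_obs(); print(o["clock"],o["ee_pos"],o["eef_rot"],o["ft_force"],o["opening"],env.hold_point_z)
for n in ["scene","side"]:
    p=env.get_image(n); cv2.imwrite(f"pics/{n}0.png",p["frame"])
    for t in ["case","panel","cover","panel_hinge","panel_edge","cover_hinge","cover_edge","collar","slug","offcut","spanner","flange","oil","mug"]:
        r=env.spot_in(t,p)
        print(n,t,[(np.round(w(p,a["position"]),3).tolist(),round(a["confidence"],2)) for a in r[:2]])
print(env.get_obs()["clock"])
E
```

```text
0.0 [0.17188478 0.62629916 0.23024038] [[-9.64371660e-01  2.64550805e-01 -4.16898338e-04]
 [ 2.64551119e-01  9.64369886e-01 -1.85176877e-03]
 [-8.78427166e-05 -1.89608424e-03 -9.99998199e-01]] [0.14656921 0.68217627 0.14757608] 0.08525873976410779 0.0187
scene case [([0.611, -0.188, 0.089], 0.71)]
scene panel []
scene cover [([0.62, -0.204, 0.152], 0.67)]
scene panel_hinge [([0.568, -0.08, 0.09], 0.96)]
scene panel_edge [([0.566, -0.078, 0.09], 0.79)]
scene cover_hinge [([0.622, -0.206, 0.152], 0.97)]
scene cover_edge [([0.623, -0.206, 0.152], 0.72)]
scene collar [([0.655, -0.078, 0.023], 0.77)]
scene slug [([0.621, -0.205, 0.152], 0.69)]
scene offcut [([0.628, 0.026, 0.048], 0.56)]
scene spanner [([0.53, 0.079, 0.007], 0.89)]
scene flange [([0.674, -0.303, 0.009], 0.89)]
scene oil [([0.53, -0.301, 0.087], 0.76)]
scene mug [([0.557, -0.369, 0.062], 0.65)]
side case [([0.573, -0.183, 0.069], 0.83), ([0.557, -0.077, 0.084], 0.22)]
side panel [([0.559, -0.076, 0.082], 0.72)]
side cover [([0.588, -0.208, 0.142], 0.84)]
side panel_hinge [([0.561, -0.077, 0.082], 0.58)]
side panel_edge [([0.559, -0.081, 0.083], 0.73)]
side cover_hinge [([0.587, -0.207, 0.138], 0.83)]
side cover_edge [([0.59, -0.207, 0.139], 0.93)]
side collar []
side slug [([0.59, -0.209, 0.139], 0.61), ([0.62, 0.029, 0.047], 0.19)]
side offcut [([0.62, 0.027, 0.048], 0.95)]
side spanner [([0.537, 0.084, 0.005], 0.83)]
side flange [([0.671, -0.3, 0.005], 0.56)]
side oil [([0.504, -0.301, 0.088], 0.7)]
side mug [([0.576, -0.385, 0.053], 0.95), ([0.669, -0.303, 0.005], 0.7)]
1.5
```

View pics/scene0.png

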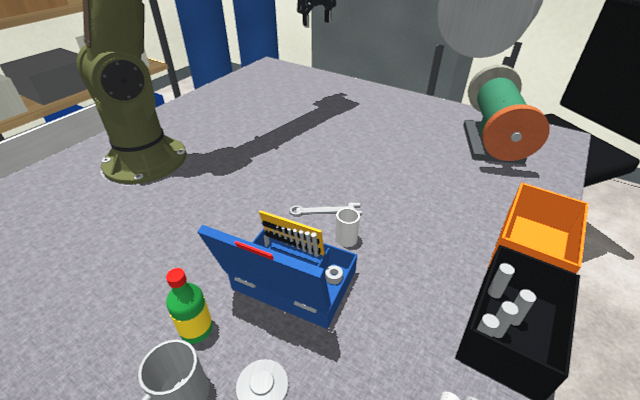

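View pics/side0.png

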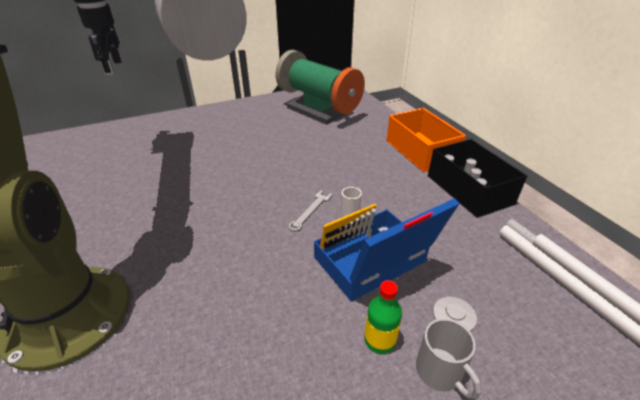

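The scene view shows the open cover (top edge 200,227 to 330,275), the upright panel (260,212 to 323,252), collar in the end compartment, and offcut just in front. The side view agrees. I'll zoom in to pick corners.

```bash
python3 - <<'E'
from h import *
a=cv2.imread("pics/scene0.png")[195:335,190:370]; b=cv2.imread("pics/side0.png")[180:305,300:470]
cv2.imwrite("pics/sceneC.png",cv2.resize(a,None,fx=4.2,fy=4.2,interpolation=cv2.INTER_CUBIC))
cv2.imwrite("pics/sideC.png",cv2.resize(b,None,fx=4.6,fy=4.6,interpolation=cv2.INTER_CUBIC))
E
```

```text
(no output)
```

View pics/sceneC.png

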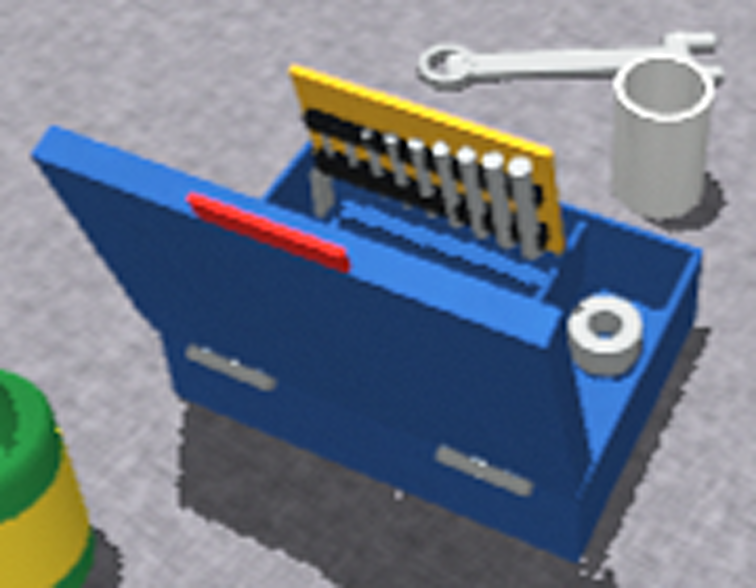

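View pics/sideC.png

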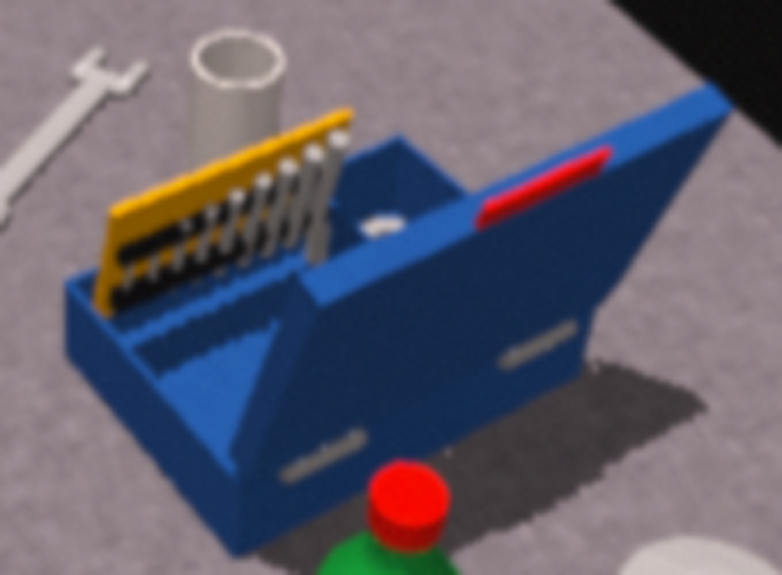

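```bash
cat >> h.py <<'E'
def T(q):
    c,s=np.cos(q[2]),np.sin(q[2]); return np.array([[c,-s],[s,c]]),np.array(q[:2])
def c2w(q,P):
    R,t=T(q); P=np.atleast_2d(P).astype(float)/1e3; return np.c_[P[:,:2]@R.T+t,P[:,2]]
def panel(a,y,r=80,o=0): return [-55+r*np.cos(a)-o*np.sin(a),y,34+r*np.sin(a)+o*np.cos(a)]
def cover(c,y,r=140,o=3): return [70-r*np.cos(c)+o*np.sin(c),y,50.5+r*np.sin(c)+o*np.cos(c)]
def proj(p,X):
    v=(X-np.array(p["eye"]))@np.array(p["rotation"]); v=v*[1,-1,-1]; u=v@np.array(p["intrinsics"]).T; return u[:,:2]/u[:,2:]
E
python3 - <<'E'
from h import *
from scipy.optimize import least_squares
S=env.get_image("scene");D=env.get_image("side")
s=np.array([[579,561],[180,399],[700,250],[291,67],[553,152],[33,153],[553,345]])/4.2+[190,195]
d=np.array([[237,556],[583,375],[67,355],[67,283],[400,137],[112,212],[350,113],[318,303],[730,105]])/4.6+[300,180]
def f(q):
    pa=[panel(q[3],y) for y in(-93,37)]; co=[cover(q[4],y) for y in(-100,100)]
    A=c2w(q,[[70,100,0],[70,-100,0],[-70,100,50]]+pa+co)
    B=c2w(q,[[70,-100,0],[70,100,0],[-70,-100,0],[-70,-100,50],[-70,100,50]]+pa+co)
    return np.r_[proj(S,A)-s,proj(D,B)-d].ravel()
r=least_squares(f,[.6,-.14,-1.6,1.5,1.7],loss="soft_l1"); print(r.x,np.round(f(r.x).reshape(-1,2),1).tolist())
q=r.x; np.save("q.npy",q)
P=c2w(q,[panel(q[3],-28),[-55,-28,34],cover(q[4],0),[70,0,50.5],[-70,-100,50],[-70,100,50],[70,-100,50],[70,100,50],[0,60,0]]);print(np.round(P,3).tolist())
E
```

```text
[ 0.59614462 -0.11361552 -1.42961282  1.39410538  1.80042259] [[-0.5, 1.5], [-2.0, -0.0], [0.3, 0.3], [-0.5, 0.5], [-0.9, 0.4], [1.1, 1.4], [-2.2, 0.2], [0.2, 0.4], [-0.2, -1.1], [-0.4, -0.5], [-0.7, -1.2], [0.0, -1.9], [-0.2, -1.2], [-0.1, -1.9], [1.2, -1.5], [-0.6, -0.9]]
[[0.563, -0.077, 0.113], [0.561, -0.063, 0.034], [0.611, -0.217, 0.186], [0.606, -0.183, 0.05], [0.487, -0.058, 0.05], [0.685, -0.03, 0.05], [0.507, -0.197, 0.05], [0.705, -0.169, 0.05], [0.656, -0.105, 0.0]]
```

{"fn": "move_arm", "kwargs": {
  "rows": [
    [[0,0,0],-6],
    [[0,0,0],-6],
    [[0,0,0],-6],
    [[0,0,0],-5.5]
  ],
  "grip": 0
}}

```text
clock: 1.93
ee_pos: [0.172, 0.6268, 0.2313]
eef_rot: [[-0.989, -0.147, 0.0], [-0.147, 0.989, 0.0], [-0.0, 0.0, -1.0]]
ft_force: [-0.1, -0.3, -0.2]
opening: 0.0381
```

{"fn": "move_arm", "kwargs": {
  "rows": [
    [[-13.5,-35,0],0],
    [[-13.5,-35,0],0],
    [[-13.5,-35,0],0],
    [[-13.5,-35,0],0],
    [[-13.5,-35,0],0],
    [[-13.5,-35,0],0],
    [[-13.5,-35,0],0],
    [[-13.5,-35,0],0],
    [[-13.5,-35,0],0],
    [[-13.5,-35,0],0],
    [[-13.5,-35,0],0],
    [[-13.5,-35,0],0],
    [[-13.5,-35,0],0],
    [[-13.5,-35,0],0],
    [[-13.5,-35,0],0],
    [[-13.5,-35,0],0],
    [[-13.5,-35,0],0],
    [[-13.5,-35,0],0],
    [[-13.5,-35,0],0],
    [[0,0,0],0]
  ]
}}

```text
clock: 3.6
ee_pos: [0.5227, -0.0037, 0.232]
eef_rot: [[-0.991, -0.131, 0.003], [-0.131, 0.991, -0.004], [-0.002, -0.005, -1.0]]
ft_force: [-0.7, -0.5, 0.0]
opening: -0.0001
```

```bash
cat >> h.py <<'E'
def st():
    o=env.get_obs(); q=np.load("q.npy"); R,t=T(q)
    p=np.array(o["ee_pos"]); X=R.T@(p[:2]-t)
    ax=np.array(o["eef_rot"]); 
    print("clk",round(o["clock"],2),"case mm",np.round(np.r_[X,p[2]]*1e3,1),"F case",np.round(np.r_[R.T@np.array(o["ft_force"])[:2],o["ft_force"][2]],1),"open",round(o["opening"],3),"toolx_case",np.round(R.T@ax[:2,0],3))
E
python3 -c "
from h import *
st()"
```

```text
clk 3.6 case mm [-119.2  -57.3  232. ] F case [ 0.4 -0.8  0. ] open -0.0 toolx_case [-0.01 -1.  ]
```

{"fn": "move_arm", "kwargs": {
  "rows": [
    [[-5,0,35],0],
    [[-5,0,35],0],
    [[-2,0,35],0],
    [[0,0,29],0],
    [[0,-15,0],0],
    [[0,-15,0],0],
    [[0,0,0],0],
    [[0,0,0],0]
  ]
}}

```text
clock: 4.27
ee_pos: [0.5365, -0.0234, 0.0975]
eef_rot: [[-0.99, -0.14, 0.0], [-0.14, 0.99, 0.0], [-0.0, 0.0, -1.0]]
ft_force: [-0.7, 0.0, -1.1]
opening: 0.0003
```

```bash
python3 - <<'E'
from h import *
st()
S=env.get_image("scene");D=env.get_image("side")
cv2.imwrite("pics/a.png",np.hstack([cv2.resize(S["frame"][150:310,200:360],None,fx=2.5,fy=2.5),cv2.resize(D["frame"][150:310,280:440],None,fx=2.5,fy=2.5)]))
q=np.load("q.npy")
h=12
for a in [1.39,1.2,1.0,.8,.6,.4,.2,0]:
    c=panel(a,-45,65,2); print(a,np.round([c[0]-h,c[2]],1))
E
```

```text
clk 4.27 case mm [-97.7 -46.3  97.5] F case [-0.1 -0.7 -1.1] open 0.0 toolx_case [-0.001 -1.   ]
1.39 [-57.3  98.3]
1.2 [-45.3  95.3]
1.0 [-33.6  89.8]
0.8 [-23.1  82. ]
0.6 [-14.5  72.4]
0.4 [-7.9 61.2]
0.2 [-3.7 48.9]
0 [-2. 36.]
```

View pics/a.png

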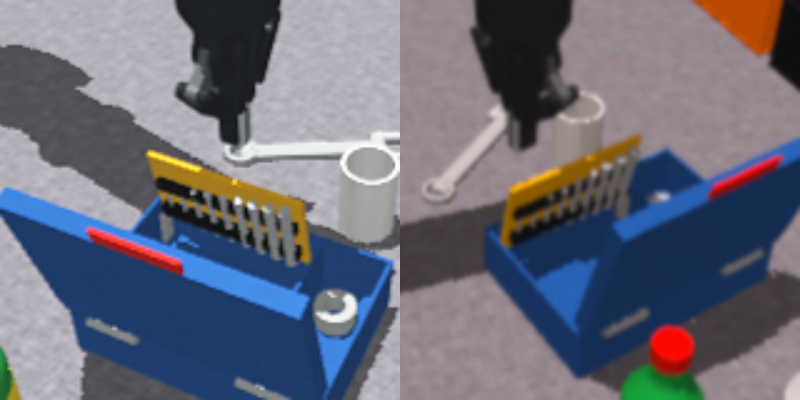

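The closed fingers stand in front of the panel, left of and clear of the offcut. I'll start pushing the panel now.

{"fn": "move_arm", "kwargs": {
  "rows": [
    [[0,-14,0],0],
    [[0,-13,0],0],
    [[0,-13,0],0],
    [[0,-6,1],0],
    [[0,-6,2],0],
    [[0,-6,3],0],
    [[0,-6,3],0],
    [[0,-5,4],0],
    [[0,-5,4],0],
    [[0,-4,5],0],
    [[0,-4,5],0],
    [[0,0,0],0]
  ]
}}

```text
clock: 5.37
ee_pos: [0.5473, -0.1055, 0.069]
eef_rot: [[-0.99, -0.141, -0.002], [-0.141, 0.99, -0.001], [0.002, -0.001, -1.0]]
ft_force: [-0.0, -0.8, -0.3]
opening: 0.0002
```

```bash
python3 -c "
from h import *
st()"
```

```text
clk 5.37 case mm [-14.9 -47.2  69. ] F case [ 0.8 -0.1 -0.3] open 0.0 toolx_case [-0. -1.]
```

{"fn": "move_arm", "kwargs": {
  "rows": [
    [[0,-4,4],0],
    [[0,-3,5],0],
    [[0,-2,5],0],
    [[0,-2,5],0],
    [[0,-1,5],0],
    [[0,0,5],0],
    [[0,0,3],0],
    [[0,0,1],0],
    [[0,0,0],0],
    [[0,0,0],0]
  ]
}}

```text
clock: 6.2
ee_pos: [0.5499, -0.1161, 0.0373]
eef_rot: [[-0.99, -0.142, 0.0], [-0.142, 0.99, -0.0], [-0.0, -0.0, -1.0]]
ft_force: [0.8, -0.3, -0.0]
opening: -0.0
```

```bash
python3 - <<'E'
from h import *
st()
S=env.get_image("scene");D=env.get_image("side")
cv2.imwrite("pics/b.png",np.hstack([cv2.resize(S["frame"][150:310,200:360],None,fx=2.5,fy=2.5),cv2.resize(D["frame"][150:310,280:440],None,fx=2.5,fy=2.5)]))
E
```

```text
clk 6.2 case mm [ -4.1 -46.2  37.3] F case [ 0.5  0.8 -0. ] open -0.0 toolx_case [ 0.001 -1.   ]
```

View pics/b.png

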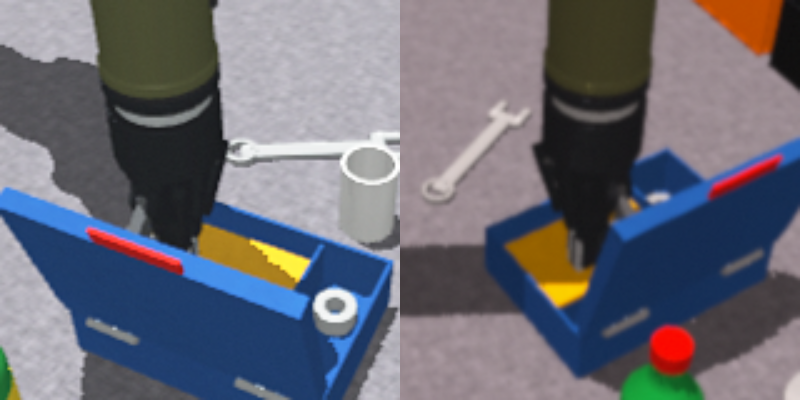

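The panel is folded nearly flat. I'll press down in small steps until the force shows the stop.

{"fn": "move_arm", "kwargs": {
  "rows": [
    [[0,0,1],0],
    [[0,0,1],0],
    [[0,0,0],0],
    [[0,0,0],0]
  ]
}}

```text
clock: 6.63
ee_pos: [0.5502, -0.116, 0.0361]
eef_rot: [[-0.99, -0.142, 0.001], [-0.142, 0.99, 0.0], [-0.001, 0.0, -1.0]]
ft_force: [-0.6, 0.3, 5.6]
opening: -0.0003
```

{"fn": "move_arm", "kwargs": {
  "rows": [
    [[0,0,1],0],
    [[0,0,1],0],
    [[0,0,0],0],
    [[0,0,0],0]
  ]
}}

```text
clock: 6.97
ee_pos: [0.5503, -0.116, 0.0358]
eef_rot: [[-0.99, -0.142, 0.001], [-0.142, 0.99, 0.002], [-0.001, 0.001, -1.0]]
ft_force: [-6.3, 1.9, 18.1]
opening: -0.0001
```

The stop is reached (18 N at z = 35.8 mm). Next I'll lift and go over the cover to its back side, at y ≈ +47.

{"fn": "move_arm", "kwargs": {
  "rows": [
    [[0,0,-20],0],
    [[0,0,-40],0],
    [[0,0,-40],0],
    [[0,0,-40],0],
    [[0,0,-40],0],
    [[0,0,-40],0],
    [[0,0,-10],0],
    [[-20,-33,0],0],
    [[-20,-33,0],0],
    [[-20,-33,0],0],
    [[-20,-33,0],0],
    [[-12,-23,0],0],
    [[0,0,0],0],
    [[0,0,0],0]
  ]
}}

```text
clock: 8.13
ee_pos: [0.6623, -0.2581, 0.2614]
eef_rot: [[-0.99, -0.139, -0.003], [-0.139, 0.99, -0.001], [0.003, -0.0, -1.0]]
ft_force: [-0.2, 0.9, 0.7]
opening: -0.0005
```

```bash
python3 - <<'E'
from h import *
st()
S=env.get_image("scene");D=env.get_image("side")
cv2.imwrite("pics/c.png",np.hstack([cv2.resize(S["frame"][150:350,180:380],None,fx=2,fy=2),cv2.resize(D["frame"][150:350,280:480],None,fx=2,fy=2)]))
for n,p in (("sc",S),("sd",D)):
  print(n,[np.round(w(p,a["position"]),3).tolist() for t in("flange","oil") for a in env.spot_in(t,p)[:1]])
h=12
for c in [1.8,1.6,1.4,1.2,1.0,.8,.6,.4,.2,0]:
    x=cover(c,0,115,3); print(c,np.round([x[0]+h,x[2]],1))
E
```

```text
clk 8.13 case mm [152.4  45.2 261.4] F case [-0.9 -0.1  0.7] open -0.0 toolx_case [-0.001 -1.   ]
sc [[0.672, -0.302, 0.012], [0.532, -0.301, 0.089]]
sd [[0.673, -0.3, 0.008], [0.501, -0.302, 0.087]]
1.8 [111.  161.8]
1.6 [ 88.4 165.4]
1.4 [ 65.4 164.3]
1.2 [ 43.1 158.8]
1.0 [ 22.4 148.9]
0.8 [  4.  135.1]
0.6 [-11.2 117.9]
0.4 [-22.8  98. ]
0.2 [-30.1  76.3]
0 [-33.   53.5]
```

View pics/c.png

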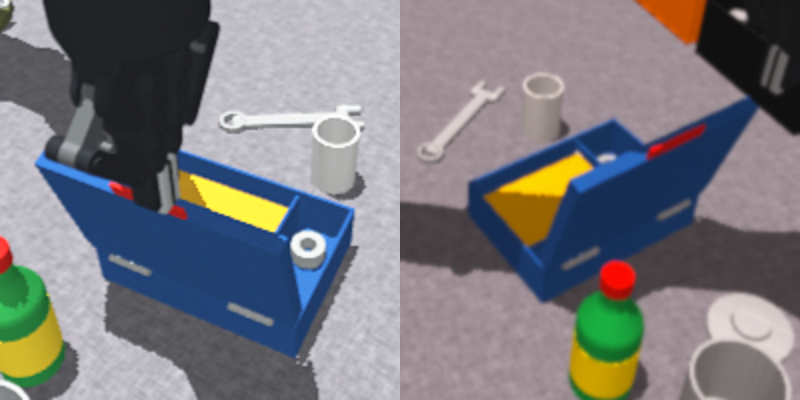

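The panel lies flat, the cover is still open, and the flange and oil bottle have not moved. I'll descend behind the cover and push.

{"fn": "move_arm", "kwargs": {
  "rows": [
    [[0,0,30],0],
    [[0,0,30],0],
    [[0,0,30],0],
    [[0,0,17],0],
    [[0,-10,0],0],
    [[0,-10,0],0],
    [[0,-10,0],0],
    [[0,-10,0],0],
    [[0,-10,0],0],
    [[0,-10,0],0],
    [[0,-10,0],0],
    [[0,-8,0],0],
    [[0,-7,0],0],
    [[0,0,0],0]
  ]
}}

```text
clock: 9.6
ee_pos: [0.6743, -0.343, 0.1561]
eef_rot: [[-0.99, -0.14, -0.001], [-0.14, 0.99, -0.001], [0.001, -0.001, -1.0]]
ft_force: [-0.1, 0.8, 0.3]
opening: -0.0003
```

```bash
python3 -c "
from h import *
st()"
```

```text
clk 9.6 case mm [238.1  45.1 156.1] F case [-0.8  0.   0.3] open -0.0 toolx_case [-0.001 -1.   ]
```

I had the sign wrong and moved away from the cover, through free air. I'll come back with +y.

{"fn": "move_arm", "kwargs": {
  "rows": [
    [[0,25,0],0],
    [[0,25,0],0],
    [[0,25,0],0],
    [[0,20,0],0],
    [[0,10,0],0],
    [[0,10,0],0],
    [[0,10,0],0],
    [[0,9,0],0],
    [[0,9,0],0],
    [[0,9,0],0],
    [[0,9,0],0],
    [[0,9,0],0],
    [[0,0,0],0]
  ]
}}

```text
clock: 10.68
ee_pos: [0.6502, -0.1691, 0.1555]
eef_rot: [[-0.989, -0.145, -0.002], [-0.145, 0.989, 0.002], [0.002, 0.003, -1.0]]
ft_force: [-0.7, -0.6, 0.2]
opening: 0.0002
```

```bash
python3 -c "
from h import *
st()"
```

```text
clk 10.68 case mm [ 62.6  45.7 155.5] F case [ 0.5 -0.8  0.2] open 0.0 toolx_case [ 0.004 -1.   ]
```

{"fn": "move_arm", "kwargs": {
  "rows": [
    [[0,8,3],0],
    [[0,8,3],0],
    [[0,10,4],0],
    [[0,9,5],0],
    [[0,8,6],0],
    [[0,8,6],0],
    [[0,7,8],0],
    [[0,7,8],0],
    [[0,5,9],0],
    [[0,5,9],0],
    [[0,4,10],0],
    [[0,3,10],0],
    [[0,0,0],0]
  ]
}}

```text
clock: 11.77
ee_pos: [0.6372, -0.0897, 0.072]
eef_rot: [[-0.99, -0.143, -0.005], [-0.143, 0.99, 0.001], [0.005, 0.001, -1.0]]
ft_force: [-1.1, 0.1, -1.0]
opening: 0.0003
```

```bash
python3 - <<'E'
from h import *
st()
S=env.get_image("scene");D=env.get_image("side")
cv2.imwrite("pics/d.png",np.hstack([cv2.resize(S["frame"][150:350,180:380],None,fx=2,fy=2),cv2.resize(D["frame"][150:350,280:480],None,fx=2,fy=2)]))
E
```

```text
clk 11.77 case mm [-17.9  44.   72. ] F case [-0.2 -1.1 -1. ] open 0.0 toolx_case [ 0.002 -1.   ]
```

View pics/d.png

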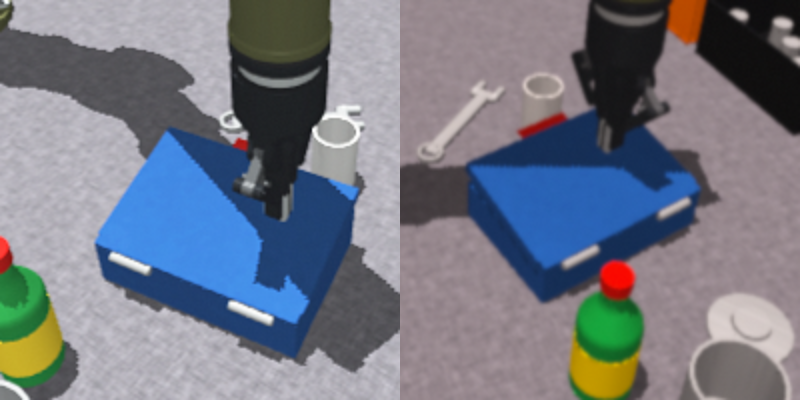

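The cover is almost shut, with the tab clear of the offcut. I'll press it down to the stop.

{"fn": "move_arm", "kwargs": {
  "rows": [
    [[0,2,5],0],
    [[0,1,5],0],
    [[0,1,4],0],
    [[0,0,3],0],
    [[0,0,0],0],
    [[0,0,0],0]
  ]
}}

```text
clock: 12.37
ee_pos: [0.6382, -0.0868, 0.0579]
eef_rot: [[-0.99, -0.142, -0.001], [-0.142, 0.99, 0.001], [0.001, 0.001, -1.0]]
ft_force: [0.1, 0.3, 0.2]
opening: 0.0002
```

{"fn": "move_arm", "kwargs": {
  "rows": [
    [[0,0,1],0],
    [[0,0,1],0],
    [[0,0,0],0],
    [[0,0,0],0],
    [[0,0,0],0]
  ]
}}

```text
clock: 12.78
ee_pos: [0.6385, -0.0872, 0.0563]
eef_rot: [[-0.99, -0.142, 0.0], [-0.142, 0.99, 0.0], [-0.0, 0.0, -1.0]]
ft_force: [0.0, 0.2, 0.3]
opening: 0.0002
```

{"fn": "move_arm", "kwargs": {
  "rows": [
    [[0,0,1],0],
    [[0,0,1],0],
    [[0,0,1],0],
    [[0,0,0],0],
    [[0,0,0],0],
    [[0,0,0],0]
  ]
}}

```text
clock: 13.28
ee_pos: [0.6386, -0.0871, 0.0536]
eef_rot: [[-0.99, -0.142, 0.0], [-0.142, 0.99, 0.0], [-0.0, 0.0, -1.0]]
ft_force: [-2.2, 0.9, 2.7]
opening: -0.0001
```

{"fn": "move_arm", "kwargs": {
  "rows": [
    [[0,0,1],0],
    [[0,0,1],0],
    [[0,0,0],0],
    [[0,0,0],0],
    [[0,0,0],0]
  ]
}}

```text
clock: 13.7
ee_pos: [0.6387, -0.0871, 0.0535]
eef_rot: [[-0.99, -0.142, 0.0], [-0.142, 0.99, 0.001], [-0.001, 0.001, -1.0]]
ft_force: [-5.4, 2.7, 14.4]
opening: 0.0003
```

The stop is at z = 53.5 mm, which is exactly the shut height. I'll lift clear and check.

{"fn": "move_arm", "kwargs": {
  "rows": [
    [[0,0,-15],0],
    [[0,0,-35],0],
    [[0,0,-35],0],
    [[0,0,-35],0],
    [[0,0,-35],0],
    [[0,0,-25],0],
    [[0,0,0],0],
    [[0,0,0],0],
    [[0,0,0],0],
    [[0,0,0],0]
  ]
}}

```text
clock: 14.53
ee_pos: [0.6377, -0.0869, 0.2294]
eef_rot: [[-0.99, -0.142, -0.003], [-0.142, 0.99, 0.0], [0.003, 0.001, -1.0]]
ft_force: [0.2, 0.3, -0.1]
opening: -0.0001
```

```bash
python3 - <<'E'
from h import *
st(); q=np.load("q.npy")
S=env.get_image("scene");D=env.get_image("side")
for n,p in (("sc",S),("sd",D)):
  print(n,[(t,np.round(w(p,a["position"]),3).tolist()) for t in("offcut","spanner","flange","oil","mug","cover_edge") for a in env.spot_in(t,p)[:1]])
  for c,col in((0,(0,255,0)),(.1,(255,0,255))):
    for u in proj(p,c2w(q,[cover(c,y) for y in(-100,100)])): cv2.circle(p["frame"],tuple(np.round(u*16).astype(int).tolist()),16,col,-1,shift=4)
cv2.imwrite("pics/e.png",np.hstack([cv2.resize(S["frame"][190:340,200:370],None,fx=2.3,fy=2.3),cv2.resize(D["frame"][190:340,285:455],None,fx=2.3,fy=2.3)]))
print(np.round(c2w(q,cover(0,0)),3))
E
```

```text
clk 14.53 case mm [-20.6  44.9 229.4] F case [-0.3  0.2 -0.1] open -0.0 toolx_case [ 0.001 -1.   ]
sc [('offcut', [0.629, 0.028, 0.047]), ('spanner', [0.528, 0.08, 0.01]), ('flange', [0.675, -0.302, 0.01]), ('oil', [0.531, -0.302, 0.088]), ('mug', [0.561, -0.371, 0.064]), ('cover_edge', [0.559, -0.368, 0.065])]
sd [('offcut', [0.619, 0.024, 0.045]), ('spanner', [0.537, 0.087, 0.002]), ('flange', [0.671, -0.299, 0.003]), ('oil', [0.503, -0.301, 0.087]), ('mug', [0.575, -0.383, 0.051]), ('cover_edge', [0.584, -0.119, 0.045])]
[[ 0.586 -0.044  0.054]]
```

View pics/e.png

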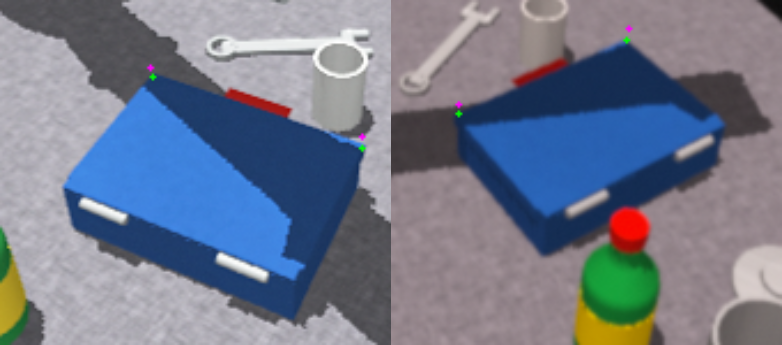

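The cover corners sit on the green "shut" marks, the hand is clear, and the loose things that can be seen have not moved. I'll hand it in.

```bash
python3 -c "
from plant import env
print(env.close_job())"
```

```text
the job is handed in; nothing more can be done
None
```

The bit panel is folded flat and the blue cover is shut over it. I pushed with the closed fingertips only and handed the job in at about 15 s; no verdict was reported.

- **Panel:** it went down first, with the cover still open. It reached its stop with the fingertips at z = 35.8 mm (36 expected when flat), at about 18 N.
- **Cover:** I pushed it over from behind until it stopped at z = 53.5 mm, exactly the shut height, at about 14 N. In both camera views its corners lie on the predicted shut positions.
- **Hand:** it ended about 175 mm above the cover, with no force on the tool.
- **Loose things:** the offcut, spanner, flange, oil bottle and mug were re-measured within about 6 mm of their first positions in the same camera.

**Not confirmed or off:**
- **Slug and collar:** the slug was never reliably seen; what the networks reported as the slug was really the cover. Neither it nor the collar can be checked under the shut cover, but the fingers never entered their compartment.
- **Network error:** in the last scene picture the networks placed the cover edge on the mug. I ignored that and judged by the corner positions.
- **Wrong-way move:** behind the cover I once moved about 85 mm away from it by a sign slip. This was through free air, touched nothing, and I corrected it.

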